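# Open the specimen jar's push-and-turn cap

## Robot

A 6-joint arm with a two-finger parallel gripper is mounted at the origin on the work surface. World frame = base frame: x ahead of the robot, y to its left, z up, the work surface at z = 0. Lengths are in m, angles in rad, forces in N, time in s.
With the tool pointing down it reaches from about 0.325 to 0.85 m from the base axis. Payload 4.4 kg.
Tool frame: the origin (TCP) lies midway between the tips of the shut fingers; the grasp point (between the pads) lies 19 mm behind it; z points along the fingers, y is the direction in which the jaws open and shut (so a half turn about z gives the same grasp; the last joint's range is limited). The gripper opens to 94 mm and grips with 3 to 60 N. Pads are 16 mm wide; open, the fingers measure 119 mm over their backs; the gripper's body (75 mm by 177 mm) begins 78 mm behind the grasp point.
Start: joints at [-1.355, 0.207, 1.542, -0, 1.393, -0.15], TCP at [0.206, -0.537, 0.205] pointing down, gripper open.
Joint ranges: [-2.73, 2.73], [-0.86, 2.22], [0.23, 2.46], [-1.11, 4.25], [0.08, 2.63], [-2.82, 2.82]. Speed limits (rad/s): [2.79, 2.79, 3.14, 3.14, 3.14, 3.14].

## Interface

Orientations are given as a unit quaternion [x, y, z, w].
In Python, from cell import readout, snapshot, robot gives the robot as it stands.
- The arm moves only by the tool move_arm, never from a script. Its argument "steps" is a list of rows, each a list of 3 entries, a list of its own where there are three numbers: the turn, a rotation vector about the tool's x, y, z in degrees, then the shift along the tool's x, y, z in mm, then the finger opening in mm, from 0 to 94. In form: [[[ax, ay, az], [tx, ty, tz], grip], ...]. A call has 1 to 5 rows; each row is the pose to reach, as a shift and turn from the pose commanded when the call began, along the tool's axes at that moment; what a row does not reach only later rows make up. A row lasts 1/12 s, in which the tool goes at most 41.7 mm and 7.16 degrees, less where a joint would pass 70% of its speed; a pose out of reach is approached as far as the arm can. A call with a gripper value outside its range is refused whole. The fingers move at their own pace and stop on an object; "grip_force" is the grip in N (left out, the last holds). Time passes only in rows, so rows that repeat a pose let the fingers close. It gives the time, the measured TCP pose, the force and the opening at its end, in the units of the state.
- readout.observe(): the state, without advancing time (a new reading comes with each control period).
- snapshot(name): name is "scene" or "top" or "wrist"; returns a dict with "img" (420x560x3 uint8, blue, green, red), "mtx" (3x3 intrinsics, pixels), "k1" (the pictures are not rectified: a ray, as slopes to the right and down, at radius r is drawn at 1 + k1 r^2 times it, then the intrinsics apply), "rvec" (rotation vector, rad) and "tvec" (3), from world to camera coordinates, as OpenCV has them; the wrist camera has in their place "T_tool_cam" (4x4, takes a point from camera to tool coordinates, whose origin is the TCP and whose axes are the flange's). Camera axes: x right, y down, z forward; pixel columns grow to the right and rows downward; lengths in m; the calibration is good to about 2 mm. A picture is of the moment at which its call begins: read the wrist's pose just before it. There is no depth.
- robot.close_job(): hands the job in, once; it reports no verdict.
The state is a dict: "t": time; "joint_pos": joint angles; "joint_vel": joint speeds; "effort": joint torques, N m; "position": TCP position; "tcp_rot": TCP orientation; "wrist_force": force on the tool from outside, world axes, zero at the start; "ft_torque": the same for the moment, N m; "finger_gap": finger opening in m.
Only numpy, scipy, OpenCV 4.12 (cv2) and the standard library are available. Lean on these libraries where they do the work, as an engineer would, in place of code of your own. Each camera call takes 0.05 s, during which the arm holds its last target.

## Task

Get the specimen jar ready for the microscope class: press its safety cap down against the spring, gently enough for the glass, turn it counter-clockwise while pressed and lift it off. Then set the cap down flat in the shallow white dish, right way up and without dropping it, and let go. Leave everything else on the table where it stands.

Things in the scene. Friction and masses are not known exactly. Their poses are not given: they have to be found in the camera images.
- cap: white ribbed push-and-turn safety cap on the amber jar: hollow, open below, 52 mm outside diameter, 44 mm tall, about 60 g. Origin: centre of its lower rim, 94 mm above the table while locked; z up along its axis, x along the raised bar on its top. To open: press it straight down, keep it pressed, turn counter-clockwise seen from above, lift off. Sits on the neck with 1 mm of play
- cap_top (a point): centre of the cap's flat top, 44 mm above its rim. A spring pushes the cap up with 5 N, and 0.6 N more per mm pressed. It can turn only near the bottom of its stroke, whose depth differs from jar to jar and cannot be seen: lugs inside clear 3 to 11 mm down, solid bottom 1.5 mm deeper (spring then 8 to 13 N). Press until the bottom is felt; 15 to 18 N is enough
- jar_neck (a point): point on the jar's axis at the cap's locked rim height, 94 mm up. Pressed down, the cap turns counter-clockwise from locked to a solid stop at 66 degrees; between 48 and 66 degrees (0.84 to 1.15 rad) its three lugs stand in open slots and it lifts straight off. Turned too little or pressed too little it stays locked. The spring stem ends 142 mm above the table once the cap is off
- jar: amber glass specimen jar, 72 mm diameter, in a dark round stand of 110 mm diameter fixed to the table. Shoulder 78 mm above the table. Glass: cap and jar must not press on each other with more than 28 N, downward or against the turning stop. Origin: centre of the stand's underside, on the table; z up; x points where the bar on the cap points while locked
- dish: shallow round white dish, 120 mm outside diameter, 14 mm tall, inner floor of about 108 mm diameter 4 mm above the table, loose, 300 g. Origin: centre of its underside
- slide_box: grey plastic slide box, 85 x 100 x 30 mm tall, loose bystander; origin: centre of underside
- plain_jar: small plain jar with an ordinary smooth lid, 48 mm diameter, 75 mm tall, loose bystander; origin: centre of underside
- beaker: clear plastic beaker, 60 mm diameter, 70 mm tall, loose bystander; origin: centre of underside
- dropper: small amber dropper bottle with black rubber bulb, 32 mm diameter, 81 mm tall, loose bystander; origin: centre of underside
- loupe: round stand loupe, 42 mm diameter, 30 mm tall, loose bystander; origin: centre of underside
- objective: steel microscope objective standing on its thread, 25 mm diameter, 38 mm tall, loose bystander; origin: centre of underside
Things that resemble listed ones, but are neither listed nor needed, are in the scene too. What is shaped like the cap but purple is not meant.

How it is judged:
By the outcome, as a careful person would: the job done as asked, in the order asked, and still so for the second after the job is handed in, with the robot touching nothing.
It also fails if it takes over 72 s, if anything falls off the work surface, if the arm or the gripper's body presses on something with over 40 N, if the wrist force passes 120 N, or if a joint passes its speed limit or range.

## Working session

There is one attempt and no reset: what is moved stays moved. The work goes in short steps, Python scripts to look and compute and a tool call to move; the robot and the scene stay as the last step left them, time stands still between calls to the robot, and variables do not carry over. Pictures are saved under pics/ and viewed, and the job is handed in when it is done.

Besides the shell and the picture viewer there is one more tool, called after "Request:" as name([rows], argument=value, ...), one row to a line, values as JSON. move_arm: Moves the arm, as the interface text tells. Its arguments: {"type":"object","properties":{"steps":{"type":"array","items":{"type":"array"}},"grip_force":{"type":"number"}},"required":["steps"]}

```bash
ls; mkdir -p pics; python3 - <<'E'
from cell import readout, snapshot
import cv2
print(readout.observe())
for n in("scene","top","wrist"):
    s=snapshot(n); cv2.imwrite(f"pics/{n}0.png",s["img"]); print(n,{k:v for k,v in s.items() if k!="img"})
E
```

```text
pics
{'t': 0.0, 'joint_pos': array([-1.35552965e+00,  2.07393468e-01,  1.54291829e+00, -1.80974572e-05,
        1.39348225e+00, -1.50484986e-01]), 'joint_vel': array([-0.00011007, -0.00023019, -0.0009587 , -0.00047938,  0.00149763,
        0.00183734]), 'effort': array([-4.68362632e-04, -3.70879626e+01, -2.81418085e+01,  6.96252915e-02,
        3.60704761e-02, -1.70224994e-04]), 'position': array([ 0.20547109, -0.53619162,  0.20432278]), 'tcp_rot': array([ 9.83323878e-01,  1.81859668e-01, -4.45460400e-05, -1.09981108e-03]), 'wrist_force': array([-0.66745531,  0.53513904, -0.08925151]), 'ft_torque': array([-0.01015517, -0.02113742,  0.00357737]), 'finger_gap': 0.0935747705244519}
scene {'mtx': array([[475.70977619,   0.        , 281.67983966],
       [  0.        , 475.70977619, 208.86443473],
       [  0.        ,   0.        ,   1.        ]]), 'k1': -0.027973300066734253, 'rvec': array([ 1.88270662,  1.26059854, -0.62589818]), 'tvec': array([-0.17176703, -0.22600067,  1.27618297])}
top {'mtx': array([[434.43824505,   0.        , 280.64041348],
       [  0.        , 434.43824505, 209.69783718],
       [  0.        ,   0.        ,   1.        ]]), 'k1': -0.0652904125001526, 'rvec': array([ 2.1334043 , -2.10546444,  0.19522207]), 'tvec': array([-0.06895298,  0.58311942,  0.96340239])}
wrist {'mtx': array([[294.66189821,   0.        , 281.43807202],
       [  0.        , 294.66189821, 206.73276797],
       [  0.        ,   0.        ,   1.        ]]), 'k1': -0.025909020500514805, 'T_tool_cam': array([[ 8.28405362e-04, -9.60504966e-01, -2.78261612e-01,
         8.15611576e-02],
       [ 9.99999646e-01,  8.36205654e-04,  9.06534894e-05,
         5.39399685e-04],
       [ 1.45610807e-04, -2.78261589e-01,  9.60505319e-01,
        -1.79655211e-01],
       [ 0.00000000e+00,  0.00000000e+00,  0.00000000e+00,
         1.00000000e+00]])}
```

View pics/scene0.png

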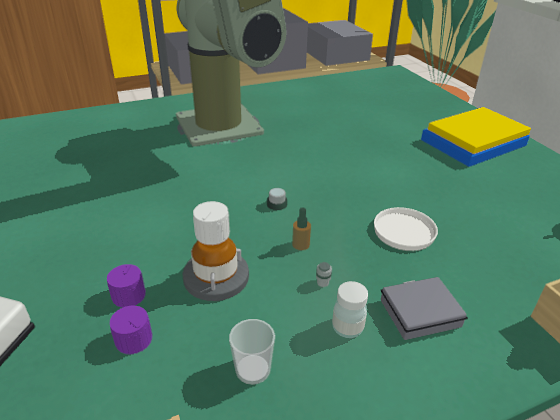

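View pics/top0.png

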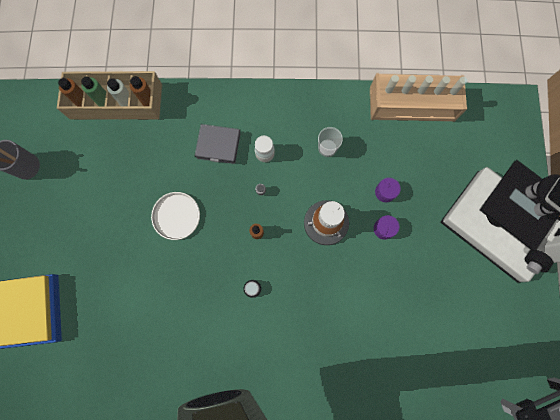

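View pics/wrist0.png

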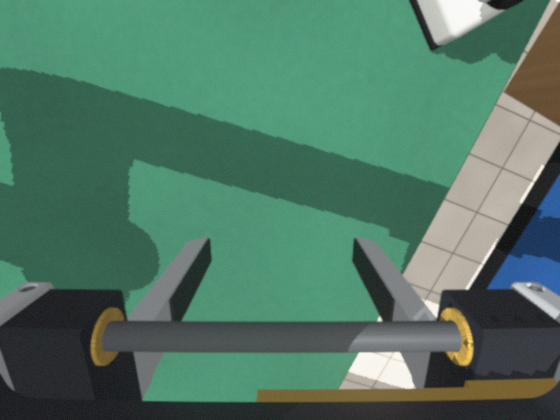

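Candidates for the cap in the top view: the white ribbed cap on the amber jar at (331,213), which fits the description. The purple caps at (388,190) and (387,227) and the smooth-lidded plain jar at (264,147) don't. I'll check this with a crop of both views.

```bash
python3 - <<'E'
import cv2,numpy as np
a=cv2.imread("pics/top0.png");b=cv2.imread("pics/scene0.png")
A=cv2.resize(a[190:250,295:365],None,fx=5.5,fy=5.5,interpolation=cv2.INTER_CUBIC)
B=cv2.resize(b[195:300,175:255],None,fx=4,fy=4,interpolation=cv2.INTER_CUBIC)
h=max(A.shape[0],B.shape[0]);o=np.zeros((h,A.shape[1]+B.shape[1],3),np.uint8)
o[:A.shape[0],:A.shape[1]]=A;o[:B.shape[0],A.shape[1]:]=B
cv2.imwrite("pics/crop0.png",o);print(o.shape)
E
```

```text
(420, 705, 3)
```

View pics/crop0.png

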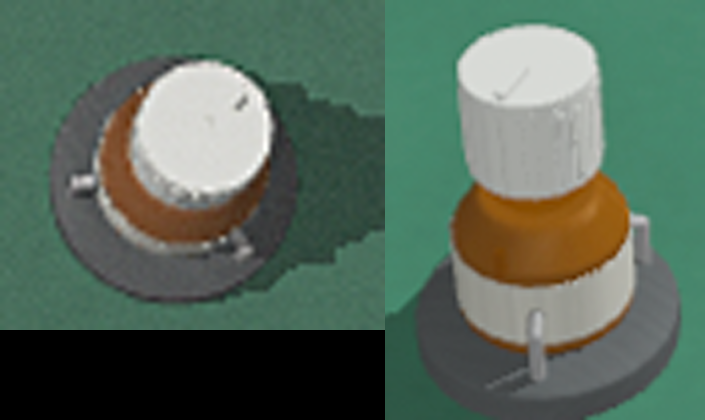

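The crop confirms a white ribbed cap on the amber jar, with its top centre at about (332,213) in top and (211,211) in scene. Next I'll triangulate.

```bash
cat > h.py <<'E'
import cv2,numpy as np
from scipy.spatial.transform import Rotation as R
from cell import readout,snapshot
def ray(s,uv,pose=None):
    p=cv2.undistortPoints(np.array([[uv]],float),s["mtx"],np.array([s["k1"],0,0,0]))[0,0]
    d=np.array([p[0],p[1],1])
    if "rvec" in s:
        M=cv2.Rodrigues(s["rvec"])[0]; return -M.T@s["tvec"],M.T@d/np.linalg.norm(d)
    T=np.eye(4);T[:3,:3]=R.from_quat(pose["tcp_rot"]).as_matrix();T[:3,3]=pose["position"];T=T@s["T_tool_cam"]
    return T[:3,3],T[:3,:3]@d/np.linalg.norm(d)
def plane(s,uv,z,pose=None):
    c,d=ray(s,uv,pose);return c+d*(z-c[2])/d[2]
def tri(rs):
    A=0;b=0
    for c,d in rs:
        P=np.eye(3)-np.outer(d,d);A=A+P;b=b+P@c
    x=np.linalg.solve(A,b);return x,[np.linalg.norm((np.eye(3)-np.outer(d,d))@(x-c)) for c,d in rs]
def blob(img,lo,hi,near):
    m=cv2.inRange(cv2.cvtColor(img,cv2.COLOR_BGR2HSV),lo,hi)
    cs=cv2.findContours(m,cv2.RETR_EXTERNAL,cv2.CHAIN_APPROX_NONE)[0]
    cs=[c for c in cs if cv2.contourArea(c)>30]
    return max((c for c in cs if cv2.pointPolygonTest(c,near,True)>-8),key=cv2.contourArea)
E
python3 - <<'E'
from h import *
t=snapshot("top");s=snapshot("scene")
for im,nr,n in((t,(332,213),'t'),(s,(211,211),'s')):
    c=blob(im["img"],(0,0,195),(180,60,255),nr);print(n,cv2.fitEllipse(c),cv2.boundingRect(c))
x,r=tri([ray(t,(332.1,212.9)),ray(s,(210.9,211.4))]);print("captop",x,r)
print("bar end",plane(t,(295+241/5.5,190+101/5.5),.138), plane(t,(332.1,212.9),.138))
for im,nr,n in((t,(176,216),'t'),(s,(405,229),'s')):
    c=blob(im["img"],(0,0,150),(180,60,255),nr);e=cv2.fitEllipse(cv2.convexHull(c));print("dish",n,e,plane(im,e[0],.014))
for nm,uv,z in(("stand",(326,222),.01),("purple1",(388,189),.044),("purple2",(387,227),.044),("dropper",(256,231),.08),("loupe",(252,288),.03),("obj",(260,188),.038),("beaker",(330,141),.07),("plain",(264,145),.075),("box",(218,143),.03)):
    print(nm,plane(t,uv,z))
E
```

```text
t ((331.712158203125, 212.8436737060547), (22.586458206176758, 23.300954818725586), 106.68000030517578) (320, 201, 24, 25)
s ((210.35911560058594, 211.259521484375), (19.013336181640625, 34.0478515625), 86.68819427490234) (194, 202, 34, 20)
captop [ 0.56279714 -0.17168275  0.13773299] [np.float64(0.0008684238302043172), np.float64(0.0008684238302043265)]
bar end [ 0.57264005 -0.1870645   0.138     ] [ 0.56252299 -0.17249295  0.138     ]
dish t ((174.87364196777344, 215.37295532226562), (47.22342300415039, 49.05331039428711), 52.88401794433594) [0.57443648 0.19768327 0.014     ]
dish s ((405.115966796875, 228.11309814453125), (41.79558563232422, 64.72555541992188), 102.37447357177734) [0.58132687 0.19409204 0.014     ]
stand [ 0.56351767 -0.17194619  0.01      ]
purple1 [ 0.63999836 -0.31817093  0.044     ]
purple2 [ 0.54775929 -0.3127359   0.044     ]
dropper [ 0.52935748 -0.00625288  0.08      ]
loupe [0.40223788 0.00310934 0.03      ]
obj [ 0.63987299 -0.01068631  0.038     ]
beaker [ 0.74961709 -0.17691538  0.07      ]
plain [ 0.73580803 -0.0198381   0.075     ]
box [0.75563443 0.09691994 0.03      ]
```

Cap top: (0.563, -0.172, 0.1377), triangulation residual 0.9 mm, height within 0.3 mm of the 138 mm expected. The stand centre is in the same place. Reach is 0.59 m. I'm moving above it.

Request:
move_arm([
  [[0,0,0],[36,-16,-7],94],
  [[0,0,0],[72,-33,-15],94],
  [[0,0,0],[109,-50,-22],94],
  [[0,0,0],[145,-66,-30],94],
  [[0,0,0],[182,-83,-36],94],
])

```text
t: 0.67
position: [0.3469, -0.3932, 0.2421]
tcp_rot: [0.983, 0.181, 0.0, 0.0]
wrist_force: [0.4, -0.4, -0.9]
finger_gap: 0.094
```

Request:
move_arm([
  [[0,0,0],[37,-17,0],94],
  [[0,0,0],[73,-34,0],94],
  [[0,0,0],[110,-51,0],94],
  [[0,0,0],[147,-68,0],94],
  [[0,0,0],[183,-84,0],94],
])

```text
t: 1.08
position: [0.4879, -0.2485, 0.2416]
tcp_rot: [0.983, 0.182, 0.0, 0.0]
wrist_force: [1.0, -0.4, -0.4]
finger_gap: 0.0937
```

Request:
move_arm([
  [[0,0,0],[34,-16,0],94],
  [[0,0,0],[68,-31,0],94],
  [[0,0,0],[99,-46,0],94],
  [[0,0,0],[99,-46,0],94],
  [[0,0,0],[99,-46,0],94],
])

```text
t: 1.5
position: [0.5634, -0.1705, 0.241]
tcp_rot: [0.983, 0.184, -0.0, -0.0]
wrist_force: [-0.3, -0.1, -0.1]
finger_gap: 0.0942
```

```bash
python3 - <<'E'
from h import *
o=readout.observe();w=snapshot("wrist");cv2.imwrite("pics/w1.png",w["img"])
print(o["t"],o["position"],o["tcp_rot"],o["wrist_force"],o["joint_pos"])
c=blob(w["img"],(0,0,195),(180,60,255),(281,190));e=cv2.fitEllipse(c);print(e,plane(w,e[0],.138,o))
E
```

```text
1.5 [ 0.56338815 -0.17054293  0.24098256] [ 9.82995283e-01  1.83630241e-01 -4.43436940e-04 -1.06007305e-04] [-0.32724992 -0.09917281 -0.13634281] [-4.40705839e-01  2.10938477e-01  1.46250549e+00 -3.49102809e-04
  1.46899183e+00  7.60769622e-01]
((281.97772216796875, 205.85076904296875), (50.169891357421875, 54.04681396484375), 141.63514709472656) [ 0.56424878 -0.17135452  0.138     ]
```

View pics/w1.png

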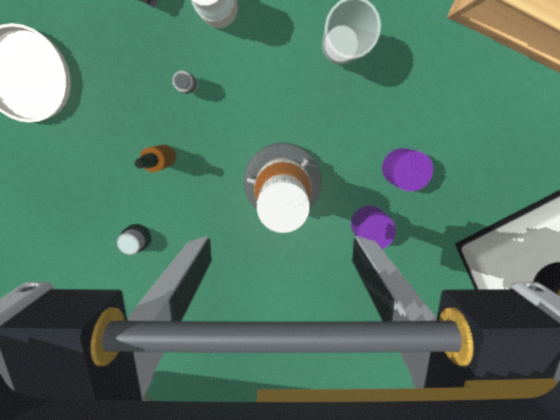

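```bash
python3 - <<'E'
from h import *
w=cv2.imread("pics/w1.png");cv2.imwrite("pics/w1c.png",cv2.resize(w[170:240,245:320],None,fx=7,fy=7,interpolation=cv2.INTER_CUBIC))
E
```

```text
(no output)
```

View pics/w1c.png

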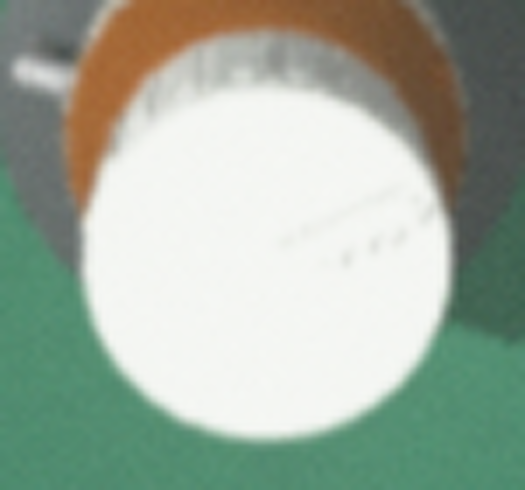

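The face centre reads (283.1, 207.4) in the wrist view, which gives about (0.563, -0.1725) and agrees with the top view. The bar points to about -50° in the world frame. Descending around the cap.

Request:
move_arm([
  [[0,0,0],[-1,1.6,35],94],
  [[0,0,0],[-1,1.6,70],94],
  [[0,0,0],[-1,1.6,105],94],
  [[0,0,0],[-1,1.6,125],94],
  [[0,0,0],[-1,1.6,137],94],
])

```text
t: 1.97
position: [0.5589, -0.1744, 0.1008]
tcp_rot: [0.984, 0.181, -0.003, -0.002]
wrist_force: [0.2, 0.7, 0.0]
finger_gap: 0.0939
```

Request:
move_arm([
  [[0,0,0],[0,0,0],60],
  [[0,0,0],[0,0,0],60],
  [[0,0,0],[0,0,0],60],
  [[0,0,0],[0,0,0],60],
  [[0,0,0],[0,0,0],60],
], grip_force=4)

```text
t: 2.38
position: [0.5638, -0.1747, 0.1066]
tcp_rot: [0.983, 0.182, 0.002, 0.001]
wrist_force: [-0.8, 0.1, -1.1]
finger_gap: 0.0639
```

```bash
python3 - <<'E'
from h import *
o=readout.observe();w=snapshot("wrist");cv2.imwrite("pics/w2.png",w["img"])
print(o["t"],o["position"],o["tcp_rot"],o["wrist_force"],o["finger_gap"])
E
```

```text
2.3833 [ 0.56378031 -0.17473259  0.10659962] [0.98333041 0.18181722 0.00156518 0.00116662] [-0.79227526  0.07683385 -1.09912829] 0.06393312318679703
```

View pics/w2.png

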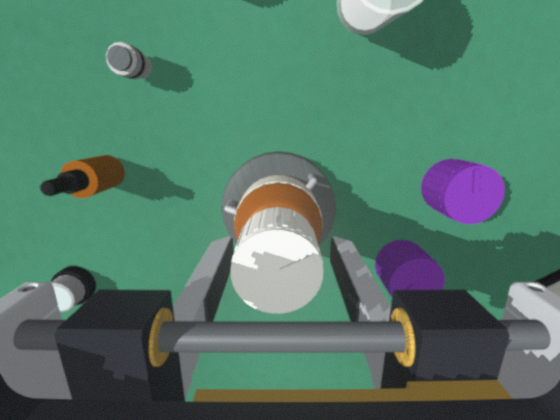

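Request:
move_arm([
  [[0,0,0],[0,0,0],58],
  [[0,0,0],[0,0,0],58],
  [[0,0,0],[0,0,0],58],
  [[0,0,0],[0,0,0],58],
  [[0,0,0],[0,0,0],58],
])

```text
t: 2.85
position: [0.5624, -0.1739, 0.1044]
tcp_rot: [0.983, 0.182, -0.0, -0.0]
wrist_force: [0.6, 0.7, -0.4]
finger_gap: 0.0578
```

```bash
python3 - <<'E'
from h import *
for i in range(2):
    o=readout.observe();w=snapshot("wrist")
    print(o["t"],o["position"],o["tcp_rot"],o["wrist_force"],o["finger_gap"])
cv2.imwrite("pics/w3.png",w["img"])
cv2.imwrite("pics/w3c.png",cv2.resize(w["img"][215:325,200:355],None,fx=5,fy=5,interpolation=cv2.INTER_CUBIC))
E
```

```text
2.85 [ 0.56238276 -0.17387159  0.10439468] [ 9.83314395e-01  1.81914253e-01 -4.79572600e-05 -4.77369875e-05] [ 0.63601228  0.7441488  -0.42700225] 0.05784133587550033
2.9 [ 0.56237664 -0.17388411  0.1043808 ] [ 9.83312681e-01  1.81923515e-01 -6.90551423e-05 -3.91239239e-05] [-0.12507133 -0.17231435 -0.90177915] 0.05800439992411744
```

View pics/w3c.png

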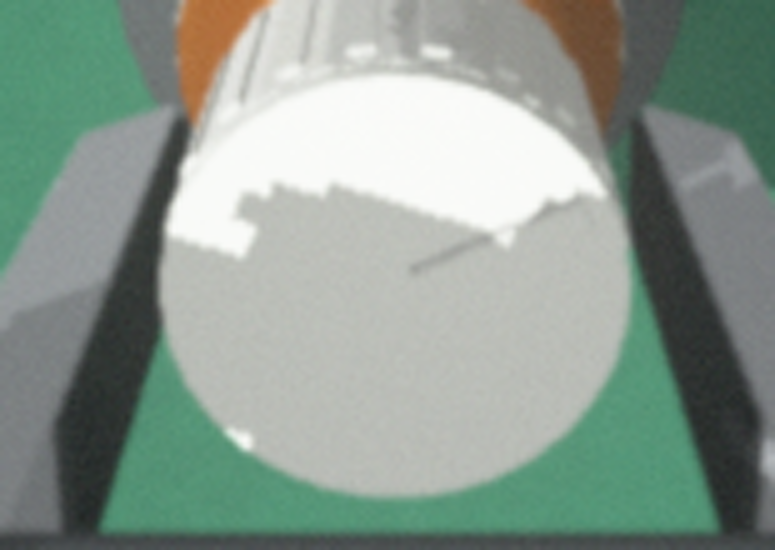

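```bash
python3 - <<'E'
from h import *
o=readout.observe();w=snapshot("wrist")
p=plane(w,(279.0,271.7),.138,o);print(p,R.from_quat(o["tcp_rot"]).inv().apply(p-o["position"])*1000)
a=plane(w,(200+410/5,215+270/5),.138,o);b=plane(w,(200+595/5,215+192/5),.138,o);print("bar",a,b,np.degrees(np.arctan2(*(b-a)[[1,0]])))
E
```

```text
[ 0.56391102 -0.17248757  0.138     ] [  1.92345522  -0.7607117  -33.62329598]
bar [ 0.5660512  -0.17343833  0.138     ] [ 0.58198056 -0.18877216  0.138     ] -43.90871660198638
```

Request:
move_arm([
  [[0,0,0],[1.4,-1,0],56],
  [[0,0,0],[1.4,-1,0],54],
  [[0,0,0],[1.4,-1,0],50],
  [[0,0,0],[1.4,-1,0],50],
  [[0,0,0],[1.4,-1,0],50],
], grip_force=4)

```text
t: 3.42
position: [0.5633, -0.1719, 0.1044]
tcp_rot: [0.983, 0.182, -0.0, -0.001]
wrist_force: [-0.8, 2.0, 1.8]
finger_gap: 0.0524
```

Request:
move_arm([
  [[0,0,0],[0,0,0],50],
  [[0,0,0],[0,0,0],50],
  [[0,0,0],[0,0,0],50],
  [[0,0,0],[0,0,0],50],
])

```text
t: 3.75
position: [0.5632, -0.172, 0.1043]
tcp_rot: [0.983, 0.182, -0.0, -0.001]
wrist_force: [-0.8, 3.6, 0.6]
finger_gap: 0.0524
```

```bash
python3 - <<'E'
from h import *
for i in range(4):
    o=readout.observe();w=snapshot("wrist")
    print(o["t"],o["position"],o["wrist_force"],R.from_quat(o["tcp_rot"]).inv().apply(o["wrist_force"]),o["finger_gap"])
E
```

```text
3.75 [ 0.56323899 -0.17196121  0.10434546] [-0.80353155  3.58262509  0.63930333] [ 0.53106917 -3.63370489 -0.63539639] 0.0523884806279214
3.8 [ 0.56324064 -0.17196093  0.10435607] [-1.18394196  4.68841351  0.99570166] [ 0.57142694 -4.8027312  -0.99076024] 0.05233680768409562
3.85 [ 0.56321377 -0.17196168  0.10433268] [-0.00714071  2.57759817  1.5974596 ] [ 0.91541183 -2.41129282 -1.59487573] 0.052956460635535836
3.9 [ 0.56322616 -0.17195626  0.10433459] [0.05197511 4.63432543 1.60316678] [ 1.70638057 -4.31076771 -1.59855075] 0.05258811498330979
```

The cap pushes the tool toward its -y. I'll trim that way.

Request:
move_arm([
  [[0,0,0],[0,-0.6,0],50],
  [[0,0,0],[0,-0.6,0],50],
  [[0,0,0],[0,-0.6,0],50],
])

```text
t: 4.2
position: [0.5632, -0.172, 0.1044]
tcp_rot: [0.983, 0.182, 0.0, 0.0]
wrist_force: [0.6, 3.0, -0.2]
finger_gap: 0.0523
```

Request:
move_arm([
  [[0,0,0],[0,-0.6,0],50],
  [[0,0,0],[0,-0.6,0],50],
  [[0,0,0],[0,-0.6,0],50],
])

```text
t: 4.45
position: [0.5632, -0.1719, 0.1044]
tcp_rot: [0.983, 0.182, 0.0, 0.001]
wrist_force: [1.7, 1.5, -1.4]
finger_gap: 0.0525
```

```bash
cat > f.py <<'E'
from h import *
L=[]
for i in range(3):
    o=readout.observe();w=snapshot("wrist");L.append(np.r_[R.from_quat(o["tcp_rot"]).inv().apply(o["wrist_force"]),o["finger_gap"]*1000,o["ft_torque"][2]])
print(o["t"],o["position"].round(5),np.mean(L,0).round(2),"yaw",np.degrees(2*np.arctan2(o["tcp_rot"][1],o["tcp_rot"][0])).round(2))
E
python3 f.py
```

```text
4.55 [ 0.5632  -0.17195  0.1044 ] [ 2.010e+00 -2.800e-01  1.600e+00  5.233e+01  1.000e-02] yaw 20.95
```

Centred to about 0.3 N. Now a firm grip.

Request:
move_arm([
  [[0,0,0],[0,0,0],48],
  [[0,0,0],[0,0,0],48],
  [[0,0,0],[0,0,0],48],
  [[0,0,0],[0,0,0],48],
  [[0,0,0],[0,0,0],48],
], grip_force=45)

```text
t: 5.02
position: [0.5632, -0.1719, 0.1044]
tcp_rot: [0.983, 0.182, 0.0, 0.001]
wrist_force: [3.5, -2.6, -4.7]
finger_gap: 0.0517
```

```bash
python3 f.py
```

```text
5.1167 [ 0.56324 -0.17192  0.10444] [ 2.130e+00  3.520e+00  4.570e+00  5.181e+01 -1.000e-02] yaw 20.96
```

Request:
move_arm([
  [[0,0,0],[0,0,0.5],48],
  [[0,0,0],[0,0,1],48],
  [[0,0,0],[0,0,1.5],48],
  [[0,0,0],[0,0,2],48],
  [[0,0,0],[0,0,2],48],
])

```text
t: 5.58
position: [0.5633, -0.1718, 0.1036]
tcp_rot: [0.983, 0.182, 0.0, 0.001]
wrist_force: [0.3, -1.6, 4.5]
finger_gap: 0.0515
```

```bash
python3 f.py
```

```text
5.6833 [ 0.56329 -0.1718   0.10333] [-4.200e-01  1.840e+00 -4.410e+00  5.158e+01  2.000e-02] yaw 20.96
```

Request:
move_arm([
  [[0,0,0],[0,0,0.5],48],
  [[0,0,0],[0,0,1],48],
  [[0,0,0],[0,0,1.5],48],
  [[0,0,0],[0,0,2],48],
  [[0,0,0],[0,0,2],48],
])

```text
t: 6.15
position: [0.5633, -0.1718, 0.1009]
tcp_rot: [0.983, 0.182, 0.0, 0.0]
wrist_force: [1.0, -1.8, 6.1]
finger_gap: 0.0517
```

```bash
python3 f.py
```

```text
6.25 [ 0.56327 -0.17177  0.10099] [-6.300e-01  2.120e+00 -5.840e+00  5.159e+01 -1.000e-02] yaw 20.96
```

Request:
move_arm([
  [[0,0,0],[0,0,0.5],48],
  [[0,0,0],[0,0,1],48],
  [[0,0,0],[0,0,1.5],48],
  [[0,0,0],[0,0,2],48],
  [[0,0,0],[0,0,2],48],
])

```text
t: 6.72
position: [0.5633, -0.1718, 0.0992]
tcp_rot: [0.983, 0.182, 0.0, 0.0]
wrist_force: [0.2, -2.2, 7.7]
finger_gap: 0.052
```

```bash
python3 f.py
```

```text
6.8167 [ 0.56332 -0.17179  0.09924] [-4.400e-01  2.050e+00 -7.070e+00  5.187e+01  1.000e-02] yaw 20.96
```

Request:
move_arm([
  [[0,0,0],[0,0,0.5],48],
  [[0,0,0],[0,0,1],48],
  [[0,0,0],[0,0,1.5],48],
  [[0,0,0],[0,0,1.5],48],
  [[0,0,0],[0,0,1.5],48],
])

```text
t: 7.28
position: [0.5633, -0.1718, 0.0985]
tcp_rot: [0.983, 0.182, 0.0, 0.0]
wrist_force: [-2.1, -0.8, 10.9]
finger_gap: 0.0514
```

```bash
python3 f.py
```

```text
7.3833 [ 0.56333 -0.17179  0.09848] [-2.270e+00  6.500e-01 -1.111e+01  5.167e+01 -1.000e-02] yaw 20.96
```

Request:
move_arm([
  [[0,0,0],[0,0,0.5],48],
  [[0,0,0],[0,0,1],48],
  [[0,0,0],[0,0,1.5],48],
  [[0,0,0],[0,0,1.5],48],
  [[0,0,0],[0,0,1.5],48],
])

```text
t: 7.85
position: [0.5634, -0.1718, 0.0984]
tcp_rot: [0.983, 0.182, 0.0, 0.001]
wrist_force: [-4.8, 0.1, 16.9]
finger_gap: 0.052
```

```bash
python3 f.py
```

```text
7.95 [ 0.5634  -0.17179  0.09841] [-4.750e+00 -1.190e+00 -1.685e+01  5.175e+01 -1.000e-02] yaw 20.97
```

Bottom reached: force climbs from 7 to 17 N while z stays at 0.0984. Turning counter-clockwise while holding at about 17 N.

Request:
move_arm([
  [[0,0,-2],[0,0,0],48],
  [[0,0,-5],[0,0,0],48],
  [[0,0,-8],[0,0,0],48],
  [[0,0,-11],[0,0,0],48],
  [[0,0,-14],[0,0,0],48],
])

```text
t: 8.42
position: [0.5643, -0.1714, 0.0984]
tcp_rot: [0.953, 0.301, 0.001, 0.001]
wrist_force: [-2.3, 1.4, 14.9]
finger_gap: 0.0518
```

```bash
python3 f.py
```

```text
8.5167 [ 0.56432 -0.17142  0.09841] [-9.500e-01 -1.860e+00 -1.494e+01  5.164e+01 -2.000e-02] yaw 35.03
```

Request:
move_arm([
  [[0,0,-3],[0,0,0],48],
  [[0,0,-6],[0,0,0],48],
  [[0,0,-9],[0,0,0],48],
  [[0,0,-12],[0,0,0],48],
  [[0,0,-15],[0,0,0],48],
])

```text
t: 8.98
position: [0.564, -0.171, 0.0984]
tcp_rot: [0.906, 0.423, 0.001, 0.0]
wrist_force: [-1.9, 1.4, 16.0]
finger_gap: 0.0518
```

```bash
python3 f.py; python3 - <<'E'
from h import *
w=snapshot("wrist")
cv2.imwrite("pics/w4.png",cv2.resize(w["img"][215:325,200:355],None,fx=5,fy=5,interpolation=cv2.INTER_CUBIC))
E
```

```text
9.0833 [ 0.56401 -0.17101  0.0984 ] [-6.800e-01 -2.990e+00 -1.601e+01  5.175e+01 -3.000e-02] yaw 50.03
```

View pics/w4.png

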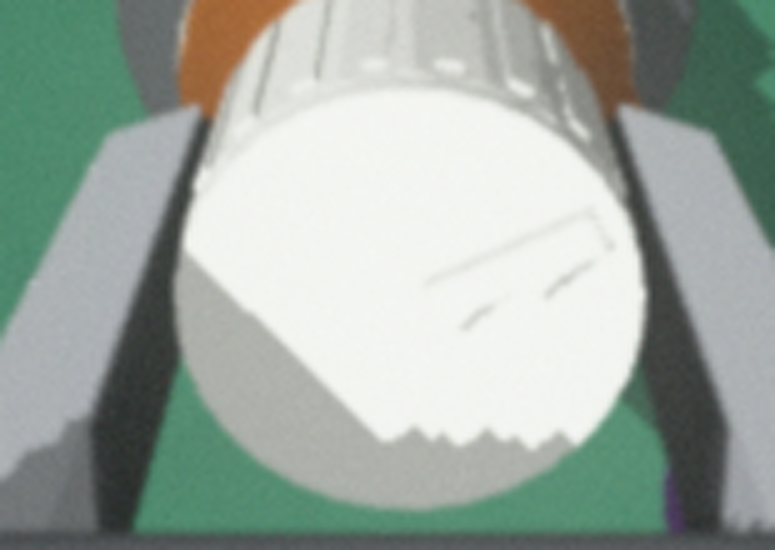

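In the tool view the bar keeps its angle (410,270 to 600,210 in the crop), so the cap is turning with the gripper and has turned 29° so far. Continuing to 57°.

Request:
move_arm([
  [[0,0,-3],[0,0,0],48],
  [[0,0,-6],[0,0,0],48],
  [[0,0,-9],[0,0,0],48],
  [[0,0,-12],[0,0,0],48],
  [[0,0,-15],[0,0,0],48],
])

```text
t: 9.6
position: [0.5637, -0.1709, 0.0984]
tcp_rot: [0.843, 0.538, 0.001, 0.0]
wrist_force: [-3.6, 2.3, 17.2]
finger_gap: 0.0517
```

```bash
python3 f.py
```

```text
9.7 [ 0.56374 -0.17088  0.0984 ] [  0.39  -4.15 -16.8   51.78  -0.06] yaw 65.03
```

Request:
move_arm([
  [[0,0,-3],[0,0,0],48],
  [[0,0,-6],[0,0,0],48],
  [[0,0,-9],[0,0,0],48],
  [[0,0,-12],[0,0,0],48],
  [[0,0,-13],[0,0,0],48],
])

```text
t: 10.17
position: [0.5636, -0.1708, 0.0984]
tcp_rot: [0.777, 0.63, 0.001, 0.0]
wrist_force: [-3.7, 2.1, 17.0]
finger_gap: 0.052
```

```bash
python3 f.py; python3 - <<'E'
from h import *
w=snapshot("wrist")
cv2.imwrite("pics/w5.png",cv2.resize(w["img"][215:325,200:355],None,fx=5,fy=5,interpolation=cv2.INTER_CUBIC))
E
```

```text
10.2667 [ 0.56357 -0.17078  0.09839] [  1.21  -4.11 -17.    51.74  -0.16] yaw 77.97
```

View pics/w5.png

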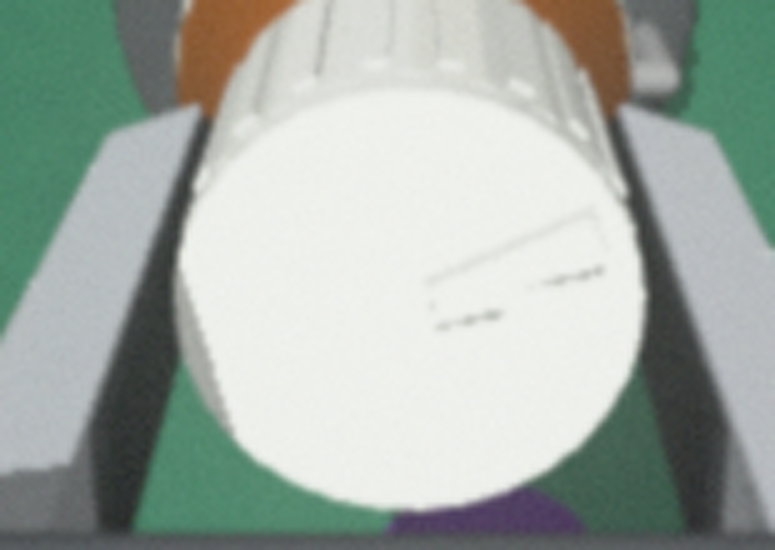

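The cap has turned 57° with no slip, and the bar is unchanged in the tool view. Lifting slowly.

Request:
move_arm([
  [[0,0,0],[0,0,-3],48],
  [[0,0,0],[0,0,-6],48],
  [[0,0,0],[0,0,-9],48],
  [[0,0,0],[0,0,-12],48],
  [[0,0,0],[0,0,-15],48],
])

```text
t: 10.78
position: [0.5625, -0.1707, 0.11]
tcp_rot: [0.777, 0.629, -0.0, -0.001]
wrist_force: [-0.2, -0.4, 1.4]
finger_gap: 0.0514
```

```bash
python3 f.py
```

```text
10.8833 [ 0.56227 -0.17082  0.10992] [ 1.300e-01  2.400e-01 -1.120e+00  5.168e+01  1.000e-02] yaw 77.97
```

It's free: 5.5 mm above the locked height with about 1 N. Lifting clear of the stem.

Request:
move_arm([
  [[0,0,0],[0,0,-12],48],
  [[0,0,0],[0,0,-25],48],
  [[0,0,0],[0,0,-40],48],
  [[0,0,0],[0,0,-55],48],
  [[0,0,0],[0,0,-70],48],
])

```text
t: 11.35
position: [0.5616, -0.1709, 0.1807]
tcp_rot: [0.777, 0.629, -0.001, -0.002]
wrist_force: [0.0, 0.4, -1.2]
finger_gap: 0.0516
```

Request:
move_arm([
  [[0,0,0],[0,0,-20],48],
  [[0,0,0],[0,0,-35],48],
  [[0,0,0],[0,0,-40],48],
  [[0,0,0],[0,0,-40],48],
])

```text
t: 11.68
position: [0.5633, -0.1716, 0.2222]
tcp_rot: [0.777, 0.629, 0.0, 0.001]
wrist_force: [-0.2, -0.3, -0.7]
finger_gap: 0.0516
```

```bash
python3 f.py; python3 - <<'E'
from h import *
s=snapshot("scene");w=snapshot("wrist")
cv2.imwrite("pics/s6.png",s["img"]);cv2.imwrite("pics/w6.png",w["img"])
E
```

```text
11.7833 [ 0.56206 -0.17105  0.21951] [-0.1  -0.31  0.79 51.65  0.  ] yaw 77.96
```

View pics/s6.png

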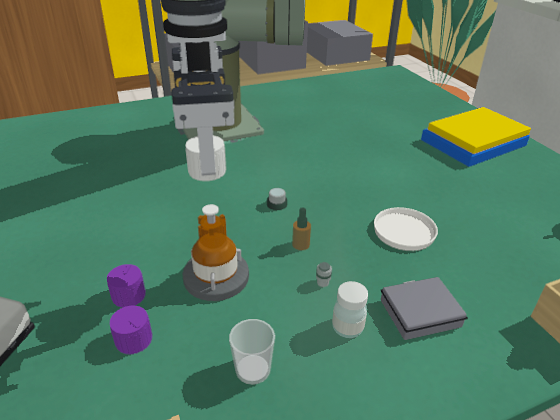

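View pics/w6.png

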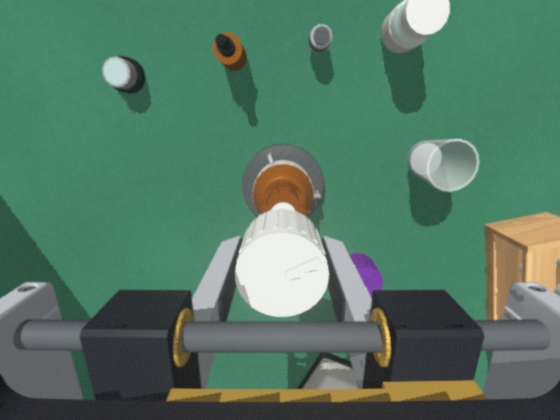

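The cap is in the gripper and the white stem is bare on the jar, at (210,210) in scene. Moving toward the dish, stopping short to view it.

Request:
move_arm([
  [[0,0,0],[15,-3,0],48],
  [[0,0,0],[40,-7,0],48],
  [[0,0,0],[70,-12,0],48],
  [[0,0,0],[100,-17,0],48],
  [[0,0,0],[130,-22,0],48],
])

```text
t: 12.35
position: [0.5678, -0.0373, 0.2197]
tcp_rot: [0.777, 0.629, -0.0, -0.001]
wrist_force: [0.3, -0.6, -0.6]
finger_gap: 0.0517
```

Request:
move_arm([
  [[0,0,0],[30,-5,0],48],
  [[0,0,0],[60,-10,0],48],
  [[0,0,0],[90,-15,0],48],
  [[0,0,0],[115,-20,0],48],
  [[0,0,0],[130,-22,0],48],
])

```text
t: 12.77
position: [0.5728, 0.0961, 0.2197]
tcp_rot: [0.776, 0.63, -0.0, -0.001]
wrist_force: [0.2, -0.4, -1.1]
finger_gap: 0.0517
```

Request:
move_arm([
  [[0,0,0],[0,0,0],48],
  [[0,0,0],[0,0,0],48],
  [[0,0,0],[0,0,0],48],
  [[0,0,0],[0,0,0],48],
  [[0,0,0],[0,0,0],48],
])

```text
t: 13.18
position: [0.5741, 0.091, 0.2203]
tcp_rot: [0.778, 0.628, -0.0, -0.0]
wrist_force: [-0.8, -0.5, -0.8]
finger_gap: 0.0519
```

```bash
python3 - <<'E'
from h import *
o=readout.observe();w=snapshot("wrist");s=snapshot("scene")
cv2.imwrite("pics/w7.png",w["img"]);cv2.imwrite("pics/s7.png",s["img"])
print(o["t"],o["position"],o["tcp_rot"],o["finger_gap"])
import json;json.dump({k:list(map(float,o[k])) for k in("position","tcp_rot")},open("p7.json","w"))
E
```

```text
13.1833 [0.57410933 0.09102444 0.22034916] [ 7.77872451e-01  6.28422171e-01 -1.56750578e-04 -1.04882083e-05] 0.051899509508853525
```

View pics/w7.png

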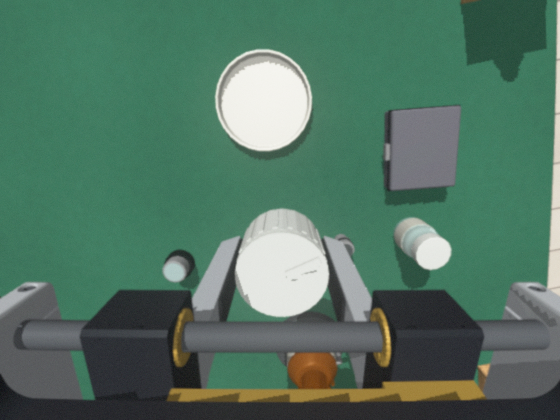

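View pics/s7.png

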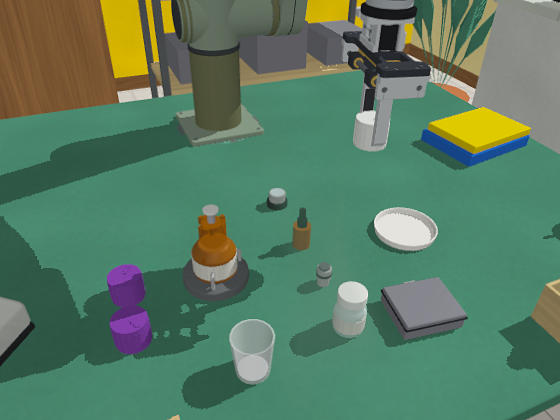

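```bash
python3 - <<'E'
from h import *
import json
o={k:np.array(v) for k,v in json.load(open("p7.json")).items()}
w=snapshot("wrist");s=snapshot("scene");t=snapshot("top")
w["img"]=cv2.imread("pics/w7.png")
rs=[]
for im,nr,n,p in((w,(264,101),'w',o),(s,(405,229),'s',None),(t,(176,216),'t',None)):
    m=cv2.inRange(cv2.cvtColor(im["img"],cv2.COLOR_BGR2HSV),(0,0,130),(180,70,255))
    cs=[c for c in cv2.findContours(m,cv2.RETR_EXTERNAL,cv2.CHAIN_APPROX_NONE)[0] if cv2.contourArea(c)>100]
    c=min(cs,key=lambda c:np.hypot(*(np.mean(c[:,0],0)-nr)))
    pts=np.array([plane(im,q,.014,p)[:2] for q in cv2.convexHull(c)[:,0].astype(float)],np.float32)
    print(n,cv2.boundingRect(c),"rim circle",cv2.minEnclosingCircle(pts),cv2.fitEllipse(pts))
    rs.append(ray(im,cv2.fitEllipse(cv2.convexHull(c))[0],p))
print(tri(rs),tri(rs[:2]))
g=cv2.imread("pics/w7.png")
# cap in hand, top face
c=blob(g,(0,0,215),(180,40,255),(282,275));print(cv2.boundingRect(c))
pt=plane(w,(282,269),o["position"][2]+.0336,o);print(R.from_quat(o["tcp_rot"]).inv().apply(pt-o["position"]))
sc=cv2.imread("pics/s7.png")[100:165,335:405];cv2.imwrite("pics/s7c.png",cv2.resize(sc,None,fx=8,fy=8,interpolation=cv2.INTER_CUBIC))
M=cv2.Rodrigues(s["rvec"])[0]
for dz in(-.0104,.0336):
    for ang in range(0,360,90):
        q=o["position"]+[.026*np.cos(np.radians(ang)),.026*np.sin(np.radians(ang)),dz]
        u=cv2.projectPoints(q[None],s["rvec"],s["tvec"],s["mtx"],np.array([s["k1"],0,0,0]))[0][0,0];print(dz,ang,u.round(1),((u-[335,100])*8).round())
E
```

```text
w (214, 49, 99, 103) rim circle ((0.574356198310852, 0.19794005155563354), 0.06103947013616562) ((0.5743436813354492, 0.1980527937412262), (0.12117326259613037, 0.12158119678497314), 93.66996765136719)
s (374, 207, 64, 44) rim circle ((0.5778868794441223, 0.19413550198078156), 0.0671754851937294) ((0.578258216381073, 0.19570419192314148), (0.12020180374383926, 0.1349446177482605), 51.74135971069336)
t (175, 107, 17, 173) rim circle ((0.6394561529159546, 0.1813540905714035), 0.21904999017715454) ((0.6347377300262451, 0.17979152500629425), (0.02396988496184349, 0.4561472535133362), 89.1370620727539)
(array([0.59846158, 0.18361148, 0.03536851]), [np.float64(0.027163097599648543), np.float64(0.0068701075893263614), np.float64(0.024590799513317833)]) (array([0.5744066 , 0.2008535 , 0.00652416]), [np.float64(0.00029420298566630376), np.float64(0.00029420298566636724)])
(236, 232, 92, 84)
[ 0.00301736  0.0008691  -0.03360088]
-0.0104 0 [378.1 150.4] [345. 403.]
-0.0104 90 [383.1 140.4] [385. 323.]
-0.0104 180 [360.9 136.1] [207. 289.]
-0.0104 270 [355.1 145.8] [161. 367.]
0.0336 0 [382.  124.5] [376. 196.]
0.0336 90 [387.1 115.1] [417. 121.]
0.0336 180 [364. 111.] [232.  88.]
0.0336 270 [358.2 120.1] [185. 161.]
```

View pics/s7c.png

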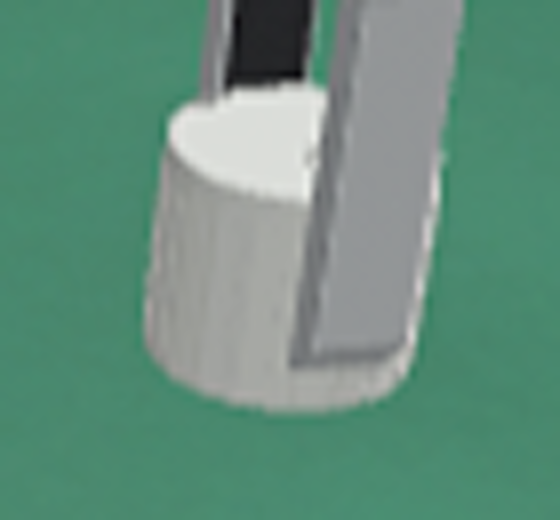

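The dish centre is (0.5743, 0.198); the wrist and top views agree, and the rim fits a 121 mm circle at z = 14 mm. The cap's rim in the scene view sits where TCP minus 10.4 mm predicts, so contact should come at TCP z ≈ 0.0144.

Request:
move_arm([
  [[0,0,0],[20,-4,0],48],
  [[0,0,0],[45,-10,0],48],
  [[0,0,0],[72,-16,0],48],
  [[0,0,0],[93,-20,0],48],
  [[0,0,0],[102,-22,0],48],
])

```text
t: 13.85
position: [0.5737, 0.1988, 0.2205]
tcp_rot: [0.777, 0.63, 0.0, -0.0]
wrist_force: [-0.2, -0.2, -1.2]
finger_gap: 0.052
```

Request:
move_arm([
  [[0,0,0],[0,0,15],48],
  [[0,0,0],[0,0,40],48],
  [[0,0,0],[0,0,70],48],
  [[0,0,0],[0,0,95],48],
  [[0,0,0],[0,0,110],48],
])

```text
t: 14.27
position: [0.5719, 0.1952, 0.107]
tcp_rot: [0.777, 0.629, -0.002, -0.001]
wrist_force: [-1.0, 0.6, -0.7]
finger_gap: 0.0518
```

Request:
move_arm([
  [[0,0,0],[0,0,20],48],
  [[0,0,0],[0,0,40],48],
  [[0,0,0],[0,0,55],48],
  [[0,0,0],[0,0,65],48],
  [[0,0,0],[0,0,70],48],
])

```text
t: 14.68
position: [0.5728, 0.1956, 0.0386]
tcp_rot: [0.778, 0.629, -0.001, -0.001]
wrist_force: [-0.3, 0.4, -1.6]
finger_gap: 0.0512
```

Request:
move_arm([
  [[0,0,0],[0,0,0],48],
  [[0,0,0],[0,0,0],48],
  [[0,0,0],[0,0,0],48],
  [[0,0,0],[0,0,0],48],
  [[0,0,0],[0,0,0],48],
])

```text
t: 15.1
position: [0.5748, 0.1966, 0.0416]
tcp_rot: [0.777, 0.629, 0.001, 0.001]
wrist_force: [-0.6, 1.3, -1.2]
finger_gap: 0.0515
```

```bash
python3 f.py; python3 - <<'E'
from h import *
w=snapshot("wrist");s=snapshot("scene")
cv2.imwrite("pics/w8.png",w["img"]);cv2.imwrite("pics/s8.png",cv2.resize(s["img"][150:270,330:480],None,fx=5,fy=5))
E
```

```text
15.2 [0.57439 0.19658 0.0412 ] [ 1.800e-01 -4.300e-01  8.200e-01  5.155e+01 -2.000e-02] yaw 77.96
```

View pics/w8.png

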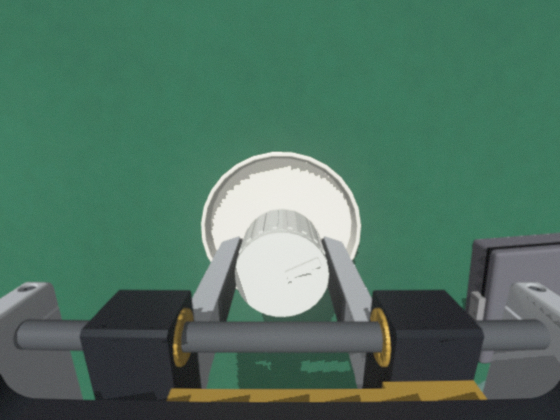

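View pics/s8.png

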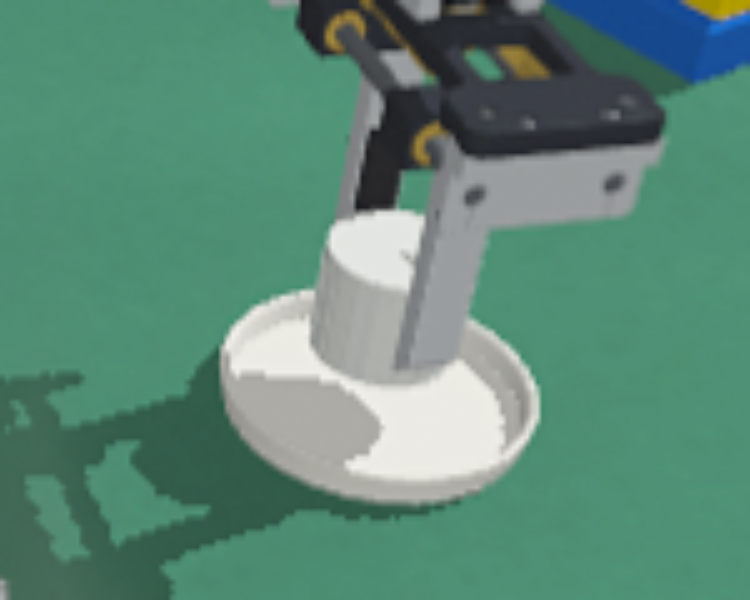

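The cap hangs upright over the dish. Lowering to just above the floor.

Request:
move_arm([
  [[0,0,0],[0,0,6],48],
  [[0,0,0],[0,0,12],48],
  [[0,0,0],[0,0,18],48],
  [[0,0,0],[0,0,22],48],
  [[0,0,0],[0,0,24],48],
])

```text
t: 15.77
position: [0.5729, 0.1962, 0.0149]
tcp_rot: [0.777, 0.629, -0.001, -0.001]
wrist_force: [-0.6, -0.1, -1.0]
finger_gap: 0.0515
```

Request:
move_arm([
  [[0,0,0],[0,0,0],48],
  [[0,0,0],[0,0,0],48],
  [[0,0,0],[0,0,0],48],
  [[0,0,0],[0,0,0],48],
  [[0,0,0],[0,0,0],48],
])

```text
t: 16.18
position: [0.5742, 0.1965, 0.0168]
tcp_rot: [0.777, 0.629, 0.0, 0.0]
wrist_force: [0.3, -0.6, -0.1]
finger_gap: 0.0518
```

```bash
python3 f.py
```

```text
16.2833 [0.57414 0.19646 0.01675] [1.300e-01 1.900e-01 5.500e-01 5.181e+01 1.000e-02] yaw 77.96
```

Request:
move_arm([
  [[0,0,0],[0,0,0.5],48],
  [[0,0,0],[0,0,1],48],
  [[0,0,0],[0,0,1.5],48],
  [[0,0,0],[0,0,1.5],48],
  [[0,0,0],[0,0,1.5],48],
])

```text
t: 16.75
position: [0.5738, 0.1964, 0.0148]
tcp_rot: [0.777, 0.629, -0.0, -0.0]
wrist_force: [-0.5, 0.1, -1.1]
finger_gap: 0.0515
```

```bash
python3 f.py
```

```text
16.85 [0.57389 0.19644 0.01492] [ 3.400e-01 -3.100e-01  9.600e-01  5.173e+01  3.000e-02] yaw 77.96
```

Request:
move_arm([
  [[0,0,0],[0,0,0.3],48],
  [[0,0,0],[0,0,0.6],48],
  [[0,0,0],[0,0,0.9],48],
  [[0,0,0],[0,0,0.9],48],
  [[0,0,0],[0,0,0.9],48],
])

```text
t: 17.32
position: [0.574, 0.1965, 0.0144]
tcp_rot: [0.777, 0.629, 0.0, 0.0]
wrist_force: [-0.7, 0.4, 1.8]
finger_gap: 0.0518
```

```bash
python3 f.py
```

```text
17.4167 [0.57396 0.19645 0.01434] [-3.800e-01 -7.200e-01 -2.470e+00  5.175e+01 -1.000e-02] yaw 77.96
```

Request:
move_arm([
  [[0,0,0],[0,0,0.3],48],
  [[0,0,0],[0,0,0.5],48],
  [[0,0,0],[0,0,0.5],48],
  [[0,0,0],[0,0,0.5],48],
])

```text
t: 17.8
position: [0.574, 0.1965, 0.0143]
tcp_rot: [0.777, 0.629, -0.0, 0.0]
wrist_force: [-2.7, -1.3, 6.4]
finger_gap: 0.0517
```

```bash
python3 f.py
```

```text
17.9 [0.57397 0.19645 0.01431] [-0.92 -2.24 -5.72 51.79  0.  ] yaw 77.96
```

Contact at z = 0.0143, as predicted. Easing off and releasing, with the opening limited so the fingers stay inside the dish rim.

Request:
move_arm([
  [[0,0,0],[0,0,-0.6],48],
  [[0,0,0],[0,0,-0.6],48],
  [[0,0,0],[0,0,-0.6],52],
  [[0,0,0],[0,0,-0.6],54],
  [[0,0,0],[0,0,-0.6],58],
], grip_force=5)

```text
t: 18.37
position: [0.5739, 0.1964, 0.0138]
tcp_rot: [0.777, 0.629, -0.0, -0.0]
wrist_force: [-0.4, 0.5, 0.2]
finger_gap: 0.0566
```

Request:
move_arm([
  [[0,0,0],[0,0,0],62],
  [[0,0,0],[0,0,0],64],
  [[0,0,0],[0,0,0],64],
  [[0,0,0],[0,0,0],64],
  [[0,0,0],[0,0,0],64],
])

```text
t: 18.78
position: [0.5739, 0.1964, 0.0141]
tcp_rot: [0.777, 0.629, -0.0, -0.0]
wrist_force: [-0.8, 0.8, -0.6]
finger_gap: 0.0641
```

```bash
python3 f.py; python3 - <<'E'
from h import *
w=snapshot("wrist")
cv2.imwrite("pics/w9.png",w["img"])
E
```

```text
18.8833 [0.57392 0.19644 0.01414] [ 2.000e-02 -7.200e-01  2.300e-01  6.405e+01  1.000e-02] yaw 77.96
```

View pics/w9.png

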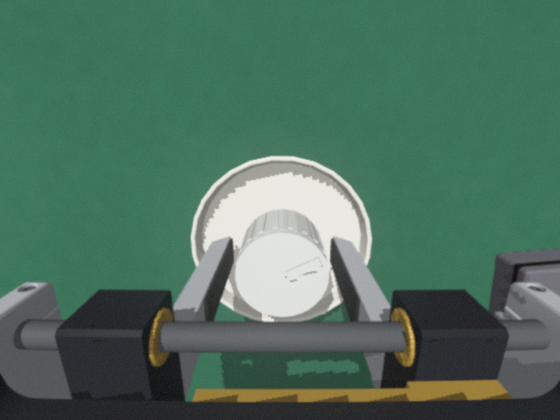

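The fingers are clear on both sides and the cap stands centred. Lifting straight up.

Request:
move_arm([
  [[0,0,0],[0,0,-5],64],
  [[0,0,0],[0,0,-12],64],
  [[0,0,0],[0,0,-22],64],
  [[0,0,0],[0,0,-37],64],
  [[0,0,0],[0,0,-57],64],
])

```text
t: 19.4
position: [0.573, 0.1963, 0.0715]
tcp_rot: [0.777, 0.629, -0.001, -0.0]
wrist_force: [-0.2, -0.1, 0.7]
finger_gap: 0.0641
```

Request:
move_arm([
  [[0,0,0],[0,0,-30],70],
  [[0,0,0],[0,0,-70],80],
  [[0,0,0],[0,0,-110],94],
  [[0,0,0],[0,0,-130],94],
  [[0,0,0],[0,0,-130],94],
])

```text
t: 19.82
position: [0.5785, 0.1974, 0.2102]
tcp_rot: [0.777, 0.629, 0.007, 0.004]
wrist_force: [0.2, 0.3, 0.2]
finger_gap: 0.0922
```

Request:
move_arm([
  [[0,0,0],[-20,0,0],94],
  [[0,0,0],[-55,0,0],94],
  [[0,0,0],[-90,0,0],94],
  [[0,0,0],[-110,0,0],94],
  [[0,0,0],[-110,0,0],94],
])

```text
t: 20.23
position: [0.5496, 0.0854, 0.2005]
tcp_rot: [0.779, 0.627, -0.001, 0.0]
wrist_force: [-0.3, 0.2, -0.8]
finger_gap: 0.0938
```

```bash
python3 f.py; python3 - <<'E'
from h import *
for n in("scene","top","wrist"):
    cv2.imwrite(f"pics/{n}10.png",snapshot(n)["img"])
E
```

```text
20.3333 [0.55052 0.0885  0.20081] [ 2.000e-02  2.800e-01 -2.000e-01  9.408e+01  1.000e-02] yaw 77.86
```

View pics/scene10.png

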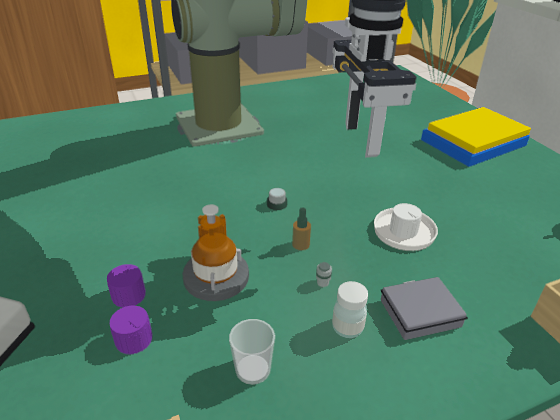

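View pics/wrist10.png

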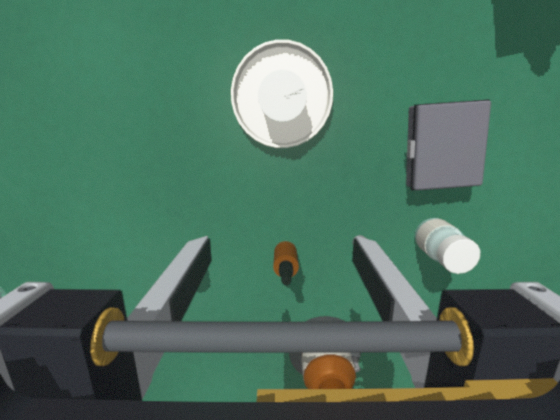

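View pics/top10.png

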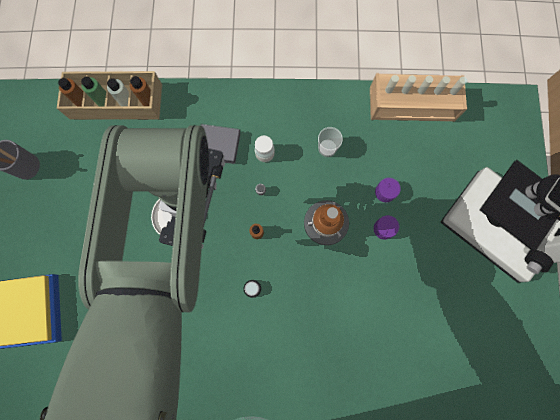

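The cap stands upright in the dish at (406,222) in scene. The jar is open and the bystanders are at their original pixels. Handing in.

Request:
move_arm([
  [[0,0,0],[0,0,0],94],
  [[0,0,0],[0,0,0],94],
  [[0,0,0],[0,0,0],94],
  [[0,0,0],[0,0,0],94],
  [[0,0,0],[0,0,0],94],
])

```text
t: 20.95
position: [0.551, 0.089, 0.2011]
tcp_rot: [0.777, 0.629, -0.0, -0.0]
wrist_force: [0.1, -0.4, -0.0]
finger_gap: 0.0941
```

```bash
python3 - <<'E'
from cell import robot
print(robot.close_job())
E
```

```text
the job is handed in; nothing more can be done
None
```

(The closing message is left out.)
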